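# Set the laminator's thickness lever to the third click

### The job

The laminator on the clinic desk was left at some earlier film setting. With the fingertips, push its black thickness lever back (to the robot's right) until it rests against its home stop, then push it the other way and leave it resting in the third click from home, without letting it run past that click on the way. Push the lever by its two sides only, never pinch it, and leave the tape roll, carton, bottle and stapler where they are.

Things in the scene. Friction and masses are not known exactly. Their poses are not given: they have to be found in the camera images.
- laminator: White desktop laminator, fixed, 125 (its x) x 340 (its y) x 80 mm high. Origin at the centre of its underside; z up. The lever's slot runs along its y on the flat top, at x = -30 mm; home is the slot's -y end (the robot's right). Moulded ticks on the slot's +x side mark home (longer tick) and the five clicks.
- lever (a joint): Lever travel along the laminator's +y, m: 0 at the home stop (tab's middle at y = -45 mm in the laminator's frame), far stop 0.070. Clicks every 14 mm: seats at 0 (home, not counted), 0.014, 0.028, 0.042, 0.056, 0.070. A spring centres it in a seat; it may stay put within 1.5 mm of a crest midway between seats. Starts somewhere in 0.011 to 0.031.
- lever_top (a point): Centre of the top face of the black lever tab, 114 mm above the desk. The tab is an upright block 24 mm (laminator's x) x 14 mm (y, the sliding direction) x 28 mm high; its underside is 6 mm above the laminator's top, on a foot of 18 x 14 mm.
- tab_home: Half of the lever tab towards home (-y), 24 x 7 x 28 mm; origin at its underside's centre, 3.6 mm from the tab's middle. Push its outer face to leave home. Leaving a seat takes about 8 N, easing to 1 N at the crest; past it the lever snaps into the next seat, up to 7 mm ahead of the finger, and the push force falls to nothing.
- tab_far: The other half of the lever tab (+y), same size. Its outer face is pushed to move the lever towards home. Touching both halves firmly at once counts as pinching.
- tape: Roll of clear packing tape lying flat on the laminator's top, 80 mm across, 24 mm high, 60 g, on the +y part. Origin at the centre of its underside. Not to be moved.
- carton: White supply carton with a blue band, 75 x 110 x 60 mm, beside the laminator's -y end. Origin at the centre of its underside. Not to be moved.
- sanitiser: Clear bottle 52 mm across, 130 mm high, beside the laminator's +y end. Origin at the centre of its underside. Not to be moved.
- stapler: Stapler, 34 x 130 x 45 mm, lying behind the laminator (its +x side). Origin at the centre of its underside. Not to be moved.

How it is judged:
On the way, in this order (a step that is already met when the one before it is completed fails the run):
1. the lever rests against its home stop (value of joint lever below 0.004 m), for 0.2 s.
2. the lever sits in the third click (value of joint lever between 0.039 and 0.045 m), for 0.2 s.
At the end, for the whole second after the job is handed in: The lever is at rest in the third click from home (joint 0.042, within 3 mm), and the tape, carton, bottle and stapler are each within 20 mm of where they started (all of step 2 and velocity of joint lever between -0.005 and 0.005 m/s and distance of each of tape, carton, sanitiser, stapler from where it was at the start of the episode below 0.02 m); the robot touches nothing.
It fails at once if the lever runs past the third click, more than halfway to the fourth (value of joint lever above 0.049 m).
It fails at once if the lever is pinched: both halves of the tab pressed by the fingers at once (contact force between the fingers and tab_home above 1.5 N and contact force between the fingers and tab_far above 1.5 N).
It fails at once if a bystander is lifted, carried or pushed away (moved more than 20 mm) (distance of any of tape, carton, sanitiser, stapler from where it was at the start of the episode above 0.02 m).
It fails at once if a bystander is tipped over (angle between any of tape, carton, sanitiser, stapler's own z axis and vertical above 0.35 rad).
It also fails if it takes over 54 s, if anything falls off the work surface, if the arm or the gripper's body presses on something with over 40 N, if the wrist force passes 120 N, or if a joint passes its speed limit or range.

### The arm

A 6-joint arm with a two-finger parallel gripper is mounted at the origin on the work surface. World frame = base frame: x ahead of the robot, y to its left, z up, the work surface at z = 0. Lengths are in m, angles in rad, forces in N, time in s.
With the tool pointing down it reaches from about 0.275 to 0.825 m from the base axis. Payload 4.9 kg.
Tool frame: the origin (TCP) lies on the centre line of the jaws, within the pads' length; the fingertips stand arm.nose_length ahead of it and the grasp point (between the pads) lies 3 mm ahead of it (arm.nose_length is the distance from the TCP to the fingertips, in m); z points along the fingers, y is the line along which they close (so a half turn about z gives the same grasp; the last joint's range is limited). The gripper opens to 85 mm and grips with 20 to 120 N. Pads are 22 mm wide; open, the fingers measure 114 mm over their backs; the gripper's body (76 mm by 85 mm) begins 54 mm behind the grasp point. The pads swing forward as they close: fully open they stand 13 mm farther back than shut.
Start: joints at [1.074, 0.326, -0.193, 1.052, 0, 1.437], TCP at [0.195, 0.514, 0.253] pointing down, gripper open.
Joint ranges: [-2.65, 2.65], [-0.97, 1.79], [-1.3, 1.35], [-1.93, 2.1], [-1.47, 1.37], [-3.14, 3.14]. Speed limits (rad/s): [2.57, 2.57, 3.14, 3.14, 3.14, 3.14].

### API

Orientations are given as a rotation vector (axis times angle).
In Python, from cell import get_state, read_camera, order, arm gives the robot as it stands. The module is installed in compiled form; this text tells all that it offers.
- The arm moves only by the tool play_rows, never from a script. Its argument "steps" is a list of rows, each a list of 3 entries, a list of its own where there are three numbers: the turn, a rotation vector about the tool's x, y, z in rad, then the shift along the tool's x, y, z in mm, then the opening, from 0 (shut) to 1 (fully open). A call has 1 to 10 rows; each row shifts and turns the commanded pose from where the row before left it, along the tool's axes as they then stand; what a row does not reach is not made up. A row lasts 1/8 s, in which the tool goes at most 62.5 mm and 10.7 degrees, less where a joint would pass 70% of its speed; a pose out of reach is approached as far as the arm can. A call is refused whole if a number of a shift passes 62.5 or a number of a turn 0.188, either way. A call with a gripper value outside its range is refused whole. The fingers move at their own pace and stop on an object; "force" is the grip in N (left out, the last holds). Time passes only in rows, so rows that do not move let the fingers close. It gives the time, the measured TCP pose, the force, the opening and the grip force at its end, in the units of the state.
- get_state(): the state, without advancing time (a new reading comes with each control period).
- read_camera(name): name is "scene" or "top" or "wrist"; returns a dict with "color" (400x640x3 uint8, blue, green, red), "fx", "fy", "cx", "cy" (pixels), "world_from_camera" (4x4, takes a point from camera to world coordinates). Camera axes: x right, y down, z forward; pixel columns grow to the right and rows downward; lengths in m; the calibration is good to about 2 mm. The wrist camera is an equidistant fisheye: a pixel r from the principal point sees the ray r / f radians off the axis. A picture is of the moment at which its call begins. There is no depth.
- order.hand_in(): hands the job in; it is judged then, once.
The state is a dict: "clock": time; "q": joint angles; "dq": joint speeds; "effort": joint torques, N m; "tcp_pos": TCP position; "tool_rot": TCP orientation; "wrist_force": force on the tool from outside, world axes, zero at the start; "ft_torque": the same for the moment, N m; "finger_gap": finger opening in m; "grip_force": force on a finger pad.
Only numpy, scipy, OpenCV 4.12 (cv2) and the standard library are available. Lean on these libraries where they do the work, as an engineer would, in place of code of your own. Each camera call takes 0.05 s, during which the arm holds its last target. There are 200 camera calls.

## Working session

There is one attempt and no reset: what is moved stays moved. The work goes in short steps, Python scripts to look and compute and a tool call to move; the robot and the scene stay as the last step left them, time stands still between calls to the robot, and variables do not carry over. Pictures are saved under pics/ and viewed, at most 10 in all, crops included, and the job is handed in when it is done.

Besides the shell and the picture viewer there is one more tool, called after "Emit:" in YAML: its name, and indented under it one key for each argument. play_rows: Moves the arm, as the interface text tells. Its arguments: {"type":"object","properties":{"steps":{"type":"array","items":{"type":"array"}},"force":{"type":"number"}},"required":["steps"]}

```bash
mkdir -p pics
python3 - <<'E'
from cell import *
import cv2
s=get_state(); print(s, arm.nose_length)
for n in("scene","top"):
    c=read_camera(n); cv2.imwrite(f"pics/{n}0.png",c["color"]); print(n,c["fx"],c["cx"],c["cy"],c["world_from_camera"].round(4).tolist() if hasattr(c["world_from_camera"],'round') else c["world_from_camera"])
E
```

```text
{'clock': 0.0, 'q': array([ 1.07379947e+00,  3.26970387e-01, -1.93625228e-01,  1.05201291e+00,
        1.12460082e-05,  1.43656656e+00]), 'dq': array([ 1.83794085e-05, -8.09141442e-04,  8.06130920e-05,  5.18407902e-04,
       -3.06015011e-04, -2.26385490e-03]), 'effort': array([ 1.44981255e-03, -4.43402159e+01,  2.62439525e+01,  1.57256937e-02,
       -2.35001983e-05,  1.05247045e-05]), 'tcp_pos': array([0.19490088, 0.51369726, 0.25247169]), 'tool_rot': array([-5.66610176e-01, -3.08949006e+00,  2.70001818e-03]), 'wrist_force': array([ 0.31245052, -0.44943161, -0.29331208]), 'ft_torque': array([ 0.02467301, -0.01184473, -0.02517041]), 'grip_force': 0.0, 'finger_gap': 0.08525904214614995} 0.022
scene 403.16708264093774 324.85602970142236 196.59431570154928 [[-0.6723, 0.3918, -0.6282, 1.2327], [0.74, 0.3291, -0.5867, 0.6109], [-0.0231, -0.8592, -0.5111, 0.6257], [0.0, 0.0, 0.0, 1.0]]
top 370.0902162505195 326.283443340955 200.47818752449436 [[0.0001, -0.9844, 0.1757, 0.4587], [-1.0, 0.0005, 0.0033, 0.0535], [-0.0033, -0.1757, -0.9844, 1.0887], [0.0, 0.0, 0.0, 1.0]]
```

View pics/top0.png

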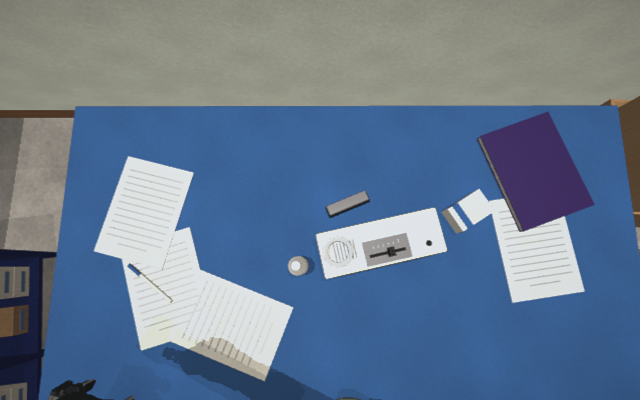

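View pics/scene0.png

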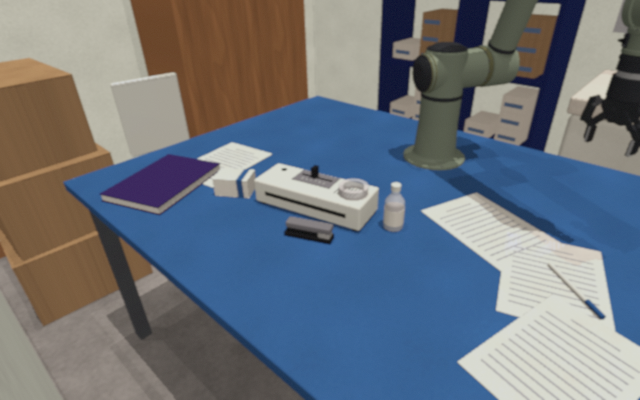

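The top view shows the laminator at about (381,243), yawed, with the tape at (340,251), the lever near (391,251) and the bottle at (298,265). The carton is near (468,210) and the stapler at (347,204). Next I'll enlarge the laminator.

Run:
```python
import cv2
a=cv2.imread("pics/top0.png")[195:290,310:450]
cv2.imwrite("pics/c1.png",cv2.resize(a,None,fx=5.7,fy=5.7,interpolation=cv2.INTER_CUBIC))
```

```text
(no output)
```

View pics/c1.png

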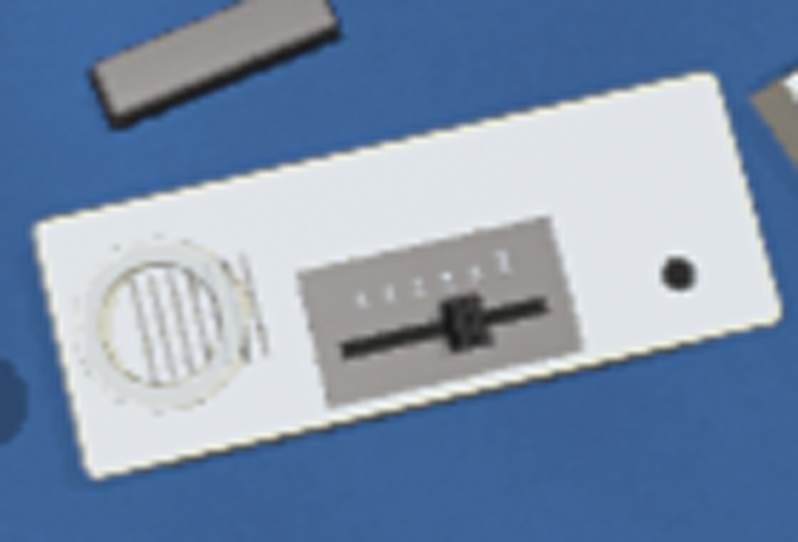

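The crop shows the laminator's top corners at (35,222), (715,72), (780,322) and (92,480). The tab's top is near (466,322), and the slot runs from (342,350) to (546,305).

```bash
cat > h.py <<'E'
import numpy as np
from cell import *
def ray(c,px,z):
    M=np.array(c["world_from_camera"]); d=M[:3,:3]@np.array([(px[0]-c["cx"])/c["fx"],(px[1]-c["cy"])/c["fy"],1]); o=M[:3,3]
    return o+d*(z-o[2])/d[2]
E
python3 - <<'E'
from h import *
from scipy.optimize import least_squares
c=read_camera("top")
P=lambda u,v,z:ray(c,((u+.5)/5.7-.5+310,(v+.5)/5.7-.5+195),z)
C=np.array([P(*p,.08)[:2] for p in[(35,222),(715,72),(780,322),(92,480)]])
L=np.array([[62.5,170],[62.5,-170],[-62.5,-170],[-62.5,170]])/1e3
R=lambda a:np.array([[np.cos(a),-np.sin(a)],[np.sin(a),np.cos(a)]])
r=least_squares(lambda p:(L@R(p[2]).T+p[:2]-C).ravel(),[.4,0,0]); p=r.x
print(C.round(4),p,r.fun.round(4))
inv=lambda q:(R(p[2]).T@(q[:2]-p[:2])).round(4)
for n,q in dict(tab=P(466,322,.114),slotL=P(342,350,.08),slotR=P(546,305,.08),homeTick=P(505,262,.08),t5=P(361,300,.08),tape=P(163,325,.104)).items(): print(n,q.round(4),inv(q))
for j in(0,.014,.028,.042): print(j,p[:2]+R(p[2])@[-.03,-.045+j])
E
```

```text
[[ 0.5472  0.0856]
 [ 0.6197 -0.243 ]
 [ 0.4997 -0.2675]
 [ 0.4264  0.0583]] [ 0.52325592 -0.09165123  0.21836585] [ 0.0003  0.0023  0.0014 -0.0011 -0.0007 -0.0036 -0.001   0.0025]
tab [ 0.4984 -0.1131  0.114 ] [-0.0289 -0.0155]
slotL [ 0.4866 -0.0599  0.08  ] [-0.0289  0.0389]
slotR [ 0.5078 -0.1571  0.08  ] [-0.0293 -0.0605]
homeTick [ 0.5281 -0.1383  0.08  ] [-0.0054 -0.0466]
t5 [ 0.5101 -0.0694  0.08  ] [-0.008   0.0246]
tape [0.4974 0.0254 0.104 ] [1.000e-04 1.198e-01]
0 [ 0.50371689 -0.14208164]
0.014 [ 0.50068401 -0.1284141 ]
0.028 [ 0.49765113 -0.11474656]
0.042 [ 0.49461824 -0.10107902]
```

Emit:
play_rows:
  steps:
    - [[0,0,0.165],[0,0,0],0]
    - [[0,0,0.165],[0,0,0],0]
    - [[0,0,0.165],[0,0,0],0]
    - [[0,0,0.165],[0,0,0],0]
    - [[0,0,0.165],[0,0,0],0]
    - [[0,0,0.165],[0,0,0],0]
    - [[0,0,0],[0,0,0],0]
  force: 20

```text
clock: 1.02
tcp_pos: [0.1951, 0.514, 0.253]
tool_rot: [1.964, 2.452, -0.001]
wrist_force: [0.3, 1.3, 0.3]
finger_gap: 0.0
grip_force: 0.0
```

```bash
cat >> h.py <<'E'
from scipy.spatial.transform import Rotation as Ro
A=.2184; LP=np.array([.52326,-.09165,0]); LR=Ro.from_rotvec([0,0,A])
def st(goal=None):
    """lam-frame TCP in mm, tool axes in lam frame, force in lam frame; goal (lam mm) -> shift in tool axes"""
    s=get_state(); R=Ro.from_rotvec(s["tool_rot"]); l=LR.inv().apply(s["tcp_pos"]-LP)*1e3
    print(round(s["clock"],2),"lam",l.round(1),"axes",(LR.inv()*R).as_matrix().T.round(3).tolist(),"F",LR.inv().apply(s["wrist_force"]).round(1),"gap",round(s["finger_gap"],4))
    if goal is not None: print("shift",R.inv().apply(LR.apply(np.array(goal)-l)).round(1))
E
python3 -c "
from h import *
st([-30,18,250])"
```

```text
1.02 lam [-189.1  662.4  253. ] axes [[-0.002, 1.0, -0.0], [1.0, 0.002, -0.0], [-0.0, -0.0, -1.0]] F [0.6 1.2 0.3] gap 0.0
shift [-644.6  158.1    3.2]
```

Emit:
play_rows:
  steps:
    - [[0,0,0],[-46,11.3,0],0]
    - [[0,0,0],[-46,11.3,0],0]
    - [[0,0,0],[-46,11.3,0],0]
    - [[0,0,0],[-46,11.3,0],0]
    - [[0,0,0],[-46,11.3,0],0]
    - [[0,0,0],[-46,11.3,0],0]
    - [[0,0,0],[-46,11.3,0],0]
    - [[0,0,0],[-46,11.3,0],0]
    - [[0,0,0],[-46,11.3,0],0]
    - [[0,0,0],[-46,11.3,0],0]

```text
clock: 2.28
tcp_pos: [0.4055, 0.0881, 0.2534]
tool_rot: [1.963, 2.453, 0.001]
wrist_force: [0.4, 0.3, -0.4]
finger_gap: -0.0002
grip_force: 0.0
```

Emit:
play_rows:
  steps:
    - [[0,0,0],[-46,11.3,0],0]
    - [[0,0,0],[-46,11.3,0],0]
    - [[0,0,0],[-46,11.3,0],0]
    - [[0,0,0],[-46,11.3,0],0]
    - [[0,0,0],[0,0,40],0]
    - [[0,0,0],[0,0,30],0]
    - [[0,0,0],[0,0,0],0]
    - [[0,0,0],[0,0,0],0]

```text
clock: 3.28
tcp_pos: [0.4895, -0.0804, 0.1843]
tool_rot: [1.964, 2.451, 0.001]
wrist_force: [0.4, -0.2, -0.4]
finger_gap: -0.0001
grip_force: 0.0
```

```bash
python3 -c "
from h import *
import cv2
st([-30,18,118])
c=read_camera('wrist');cv2.imwrite('pics/w1.png',c['color']);print(c['fx'],c['cx'],c['cy'])
c=read_camera('top');cv2.imwrite('pics/t1.png',c['color'])
"
```

```text
3.27 lam [-30.6  18.3 184.3] axes [[-0.001, 1.0, -0.001], [1.0, 0.001, 0.001], [0.001, -0.001, -1.0]] F [ 0.3 -0.3 -0.4] gap -0.0001
shift [-0.3  0.5 66.3]
309.70691628693146 324.3488661676789 196.7006077736589
```

View pics/w1.png

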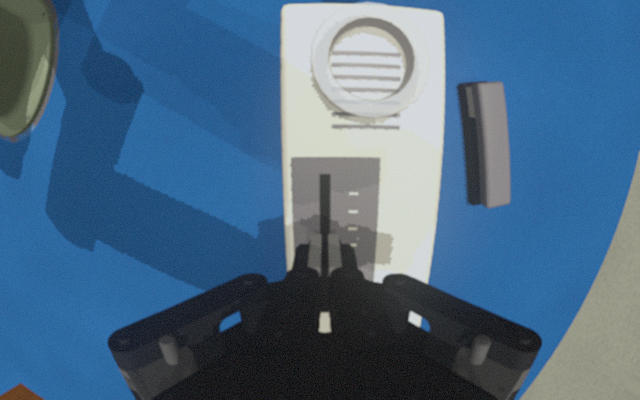

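The wrist view shows the shut fingers at about (325,255), over the slot at column 325. The tape is well ahead at (370,60), and the lever is hidden behind the fingers on the home side. I can descend.

Emit:
play_rows:
  steps:
    - [[0,0,0],[0,0,20],0]
    - [[0,0,0],[0,0,20],0]
    - [[0,0,0],[0,0,16],0]
    - [[0,0,0],[0,0,10],0]
    - [[0,0,0],[0,0,0],0]
    - [[0,0,0],[0,0,0],0]

```text
clock: 4.12
tcp_pos: [0.4895, -0.0805, 0.1181]
tool_rot: [1.966, 2.449, 0.001]
wrist_force: [-0.3, -0.4, 0.3]
finger_gap: -0.0001
grip_force: 0.0
```

Emit:
play_rows:
  steps:
    - [[0,0,0],[-3,0,0],0]
    - [[0,0,0],[-3,0,0],0]
    - [[0,0,0],[-3,0,0],0]
    - [[0,0,0],[-3,0,0],0]
    - [[0,0,0],[-2,0,0],0]
    - [[0,0,0],[0,0,0],0]

```text
clock: 4.88
tcp_pos: [0.492, -0.0942, 0.1173]
tool_rot: [1.967, 2.45, 0.0]
wrist_force: [-0.4, -0.4, -0.9]
finger_gap: -0.0003
grip_force: 0.0
```

```bash
python3 -c "
from h import *
st()"
```

```text
4.88 lam [-31.1   4.3 117.3] axes [[0.001, 1.0, 0.0], [1.0, -0.001, 0.0], [0.0, 0.0, -1.0]] F [-0.4 -0.3 -0.9] gap -0.0003
```

Emit:
play_rows:
  steps:
    - [[0,0,0],[-2,0,0],0]
    - [[0,0,0],[-2,0,0],0]
    - [[0,0,0],[-2,0,0],0]

```text
clock: 5.25
tcp_pos: [0.4926, -0.0976, 0.1173]
tool_rot: [-1.963, -2.448, -0.006]
wrist_force: [-0.7, 6.6, 4.0]
finger_gap: 0.0001
grip_force: 3.8
```

Emit:
play_rows:
  steps:
    - [[0,0,0],[-2,0,0],0]
    - [[0,0,0],[-2,0,0],0]
    - [[0,0,0],[-2,0,0],0]

```text
clock: 5.62
tcp_pos: [0.4947, -0.1064, 0.1173]
tool_rot: [1.966, 2.449, -0.002]
wrist_force: [0.5, 0.7, 0.5]
finger_gap: -0.0003
grip_force: 0.0
```

Emit:
play_rows:
  steps:
    - [[0,0,0],[-2,0,0],0]
    - [[0,0,0],[-2,0,0],0]
    - [[0,0,0],[-2,0,0],0]

```text
clock: 6.0
tcp_pos: [0.4956, -0.1102, 0.1173]
tool_rot: [-1.964, -2.449, -0.005]
wrist_force: [-1.7, 7.9, 4.8]
finger_gap: 0.0002
grip_force: 4.1
```

```bash
python3 -c "
from h import *
st()"
```

```text
6.0 lam [-31.1 -12.1 117.3] axes [[-0.0, 1.0, 0.004], [1.0, 0.0, 0.001], [0.001, 0.004, -1.0]] F [0.1 8.1 4.8] gap 0.0002
```

Emit:
play_rows:
  steps:
    - [[0,0,0],[-2,0,0],0]
    - [[0,0,0],[-2,0,0],0]
    - [[0,0,0],[-2,0,0],0]

```text
clock: 6.38
tcp_pos: [0.4972, -0.1175, 0.1173]
tool_rot: [1.966, 2.45, -0.0]
wrist_force: [0.3, 0.4, 0.8]
finger_gap: 0.0001
grip_force: 0.4
```

Emit:
play_rows:
  steps:
    - [[0,0,0],[-2,0,0],0]
    - [[0,0,0],[-2,0,0],0]

```text
clock: 6.62
tcp_pos: [0.4981, -0.122, 0.1172]
tool_rot: [1.967, 2.449, -0.001]
wrist_force: [0.3, -0.6, 0.0]
finger_gap: -0.0001
grip_force: 0.0
```

Emit:
play_rows:
  steps:
    - [[0,0,0],[-2,0,0],0]
    - [[0,0,0],[-1,0,0],0]

```text
clock: 6.88
tcp_pos: [0.4984, -0.1233, 0.1172]
tool_rot: [-1.965, -2.449, -0.003]
wrist_force: [-1.3, 6.2, 3.7]
finger_gap: 0.0002
grip_force: 3.2
```

```bash
python3 -c "
from h import *
st()"
```

```text
6.88 lam [-31.2 -25.5 117.2] axes [[0.0, 1.0, 0.003], [1.0, -0.0, 0.0], [0.0, 0.003, -1.0]] F [0.1 6.3 3.7] gap 0.0002
```

Emit:
play_rows:
  steps:
    - [[0,0,0],[-1,0,0],0]
    - [[0,0,0],[-1,0,0],0]
    - [[0,0,0],[0,0,0],0]
    - [[0,0,0],[0,0,0],0]

```text
clock: 7.38
tcp_pos: [0.4984, -0.1234, 0.1173]
tool_rot: [-1.962, -2.448, -0.007]
wrist_force: [-1.7, 9.7, 5.6]
finger_gap: -0.0
grip_force: 4.9
```

```bash
python3 -c "
from h import *
st()"
```

```text
7.38 lam [-31.2 -25.7 117.3] axes [[-0.001, 1.0, 0.006], [1.0, 0.001, 0.001], [0.001, 0.006, -1.0]] F [0.4 9.8 5.6] gap -0.0
```

Emit:
play_rows:
  steps:
    - [[0,0,0],[10,0,0],0]
    - [[0,0,0],[2,0,0],0]
    - [[0,0,0],[0,0,-30],0]
    - [[0,0,0],[0,0,-30],0]
    - [[0,0,0],[0,0,0],0]
    - [[0,0,0],[-35,0,0],0]
    - [[0,0,0],[-30,0,0],0]
    - [[0,0,0],[0,0,0],0]
    - [[0,0,0],[0,0,0],0]

```text
clock: 8.5
tcp_pos: [0.5098, -0.1774, 0.1763]
tool_rot: [-1.966, -2.448, 0.001]
wrist_force: [-0.4, -0.1, -0.3]
finger_gap: -0.0002
grip_force: 0.0
```

```bash
python3 -c "
from h import *
import cv2
st([-31,-78,118])
c=read_camera('wrist')['color'];cv2.imwrite('pics/w2.png',cv2.resize(c[100:300,220:460],None,fx=3,fy=3))"
```

```text
8.5 lam [-31.8 -80.8 176.3] axes [[0.001, 1.0, 0.001], [1.0, -0.001, -0.001], [-0.001, 0.001, -1.0]] F [-0.4  0.  -0.3] gap -0.0002
shift [ 2.8  0.9 58.3]
```

View pics/w2.png

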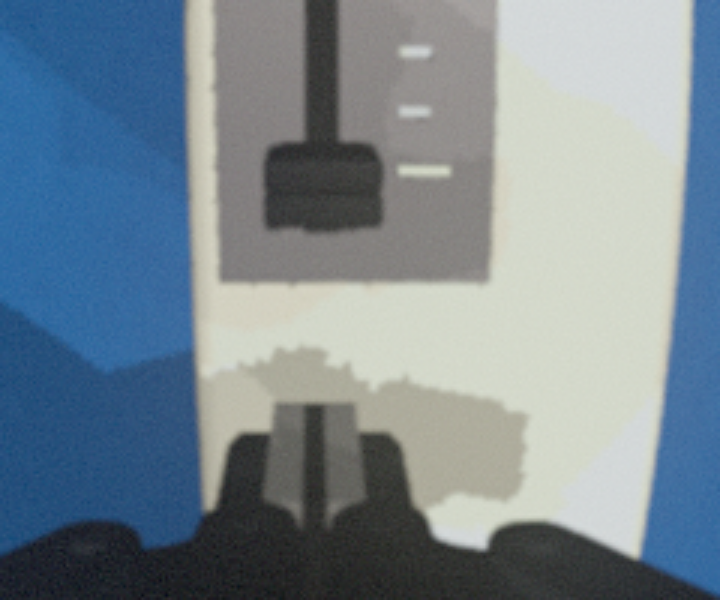

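The crop shows the tab at (323,185), level with the long home tick at (425,170), so the lever is home. The fingers are at (315,430), on the home side and clear.

Emit:
play_rows:
  steps:
    - [[0,0,0],[0,1,20],0]
    - [[0,0,0],[0,0,20],0]
    - [[0,0,0],[0,0,18],0]
    - [[0,0,0],[0,0,0],0]
    - [[0,0,0],[4,0,0],0]
    - [[0,0,0],[4,0,0],0]
    - [[0,0,0],[4,0,0],0]
    - [[0,0,0],[0,0,0],0]

```text
clock: 9.55
tcp_pos: [0.509, -0.1657, 0.1196]
tool_rot: [1.966, 2.45, 0.0]
wrist_force: [-0.2, 0.6, 0.1]
finger_gap: 0.0005
grip_force: 0.0
```

Emit:
play_rows:
  steps:
    - [[0,0,0],[2,0,0],0]
    - [[0,0,0],[2,0,0],0]
    - [[0,0,0],[2,0,0],0]
    - [[0,0,0],[0,0,0],0]

```text
clock: 10.05
tcp_pos: [0.5075, -0.16, 0.1192]
tool_rot: [-1.966, -2.45, 0.0]
wrist_force: [1.2, -0.5, -0.1]
finger_gap: 0.0
grip_force: 0.0
```

```bash
python3 -c "
from h import *
st()"
```

```text
10.05 lam [-30.2 -63.3 119.2] axes [[0.0, 1.0, 0.0], [1.0, -0.0, -0.0], [-0.0, 0.0, -1.0]] F [ 1.1 -0.7 -0.1] gap 0.0
```

Emit:
play_rows:
  steps:
    - [[0,0,0],[1.5,0,0],0]
    - [[0,0,0],[1.5,0,0],0]
    - [[0,0,0],[0,0,0],0]

```text
clock: 10.42
tcp_pos: [0.5072, -0.1579, 0.1194]
tool_rot: [1.966, 2.449, -0.002]
wrist_force: [0.5, -3.3, -0.3]
finger_gap: -0.0
grip_force: 1.6
```

Emit:
play_rows:
  steps:
    - [[0,0,0],[1.5,0,0],0]
    - [[0,0,0],[1.5,0,0],0]
    - [[0,0,0],[0,0,0],0]

```text
clock: 10.8
tcp_pos: [0.5066, -0.1555, 0.1194]
tool_rot: [1.967, 2.448, -0.003]
wrist_force: [0.7, -4.5, -2.8]
finger_gap: 0.0003
grip_force: 2.3
```

```bash
python3 -c "
from h import *
st()"
```

```text
10.8 lam [-30.1 -58.7 119.4] axes [[0.001, 1.0, -0.002], [1.0, -0.001, -0.0], [-0.0, -0.002, -1.0]] F [-0.3 -4.6 -2.8] gap 0.0003
```

Emit:
play_rows:
  steps:
    - [[0,0,0],[1.5,0,0],0]
    - [[0,0,0],[1,0,0],0]
    - [[0,0,0],[0,0,0],0]

```text
clock: 11.18
tcp_pos: [0.5056, -0.151, 0.1193]
tool_rot: [-1.965, -2.449, -0.002]
wrist_force: [0.3, -0.3, 0.1]
finger_gap: 0.0
grip_force: 0.1
```

Emit:
play_rows:
  steps:
    - [[0,0,0],[1,0,0],0]
    - [[0,0,0],[1,0,0],0]
    - [[0,0,0],[0,0,0],0]

```text
clock: 11.55
tcp_pos: [0.5052, -0.1495, 0.1192]
tool_rot: [-1.966, -2.45, -0.001]
wrist_force: [-0.2, -0.6, -0.1]
finger_gap: 0.0001
grip_force: 0.0
```

```bash
python3 -c "
from h import *
st()"
```

```text
11.55 lam [-30.1 -52.5 119.2] axes [[0.0, 1.0, 0.001], [1.0, -0.0, -0.0], [-0.0, 0.001, -1.0]] F [-0.3 -0.5 -0.1] gap 0.0001
```

Emit:
play_rows:
  steps:
    - [[0,0,0],[1.5,0,0],0]
    - [[0,0,0],[1.5,0,0],0]
    - [[0,0,0],[1.5,0,0],0]
    - [[0,0,0],[1.5,0,0],0]
    - [[0,0,0],[0,0,0],0]

```text
clock: 12.18
tcp_pos: [0.5041, -0.1444, 0.1193]
tool_rot: [1.966, 2.449, -0.001]
wrist_force: [0.3, -1.8, -1.3]
finger_gap: 0.0003
grip_force: 0.9
```

Emit:
play_rows:
  steps:
    - [[0,0,0],[1.5,0,0],0]
    - [[0,0,0],[1.5,0,0],0]
    - [[0,0,0],[0,0,0],0]

```text
clock: 12.55
tcp_pos: [0.5038, -0.1429, 0.1194]
tool_rot: [1.966, 2.447, -0.004]
wrist_force: [0.3, -6.0, -2.4]
finger_gap: 0.0004
grip_force: 3.1
```

```bash
python3 -c "
from h import *
st()"
```

```text
12.55 lam [-30.1 -45.8 119.4] axes [[0.001, 1.0, -0.004], [1.0, -0.001, -0.0], [-0.0, -0.004, -1.0]] F [-1.  -6.  -2.4] gap 0.0004
```

Emit:
play_rows:
  steps:
    - [[0,0,0],[1,0,0],0]
    - [[0,0,0],[1,0,0],0]
    - [[0,0,0],[0,0,0],0]

```text
clock: 12.92
tcp_pos: [0.5031, -0.1396, 0.1193]
tool_rot: [1.967, 2.449, -0.001]
wrist_force: [1.3, -1.9, -1.7]
finger_gap: -0.0
grip_force: 1.6
```

Emit:
play_rows:
  steps:
    - [[0,0,0],[1,0,0],0]
    - [[0,0,0],[1,0,0],0]
    - [[0,0,0],[0,0,0],0]

```text
clock: 13.3
tcp_pos: [0.5023, -0.1364, 0.1192]
tool_rot: [-1.965, -2.45, -0.002]
wrist_force: [-0.3, -0.2, -0.2]
finger_gap: 0.0005
grip_force: 0.0
```

```bash
python3 -c "
from h import *
st()"
```

```text
13.3 lam [-30.1 -39.1 119.2] axes [[-0.0, 1.0, 0.002], [1.0, 0.0, 0.0], [0.0, 0.002, -1.0]] F [-0.3 -0.1 -0.2] gap 0.0005
```

Second click. The third should make contact near -34 mm and reach its crest near -27 mm.

Emit:
play_rows:
  steps:
    - [[0,0,0],[1.5,0,0],0]
    - [[0,0,0],[1.5,0,0],0]
    - [[0,0,0],[1.5,0,0],0]
    - [[0,0,0],[1.5,0,0],0]
    - [[0,0,0],[0,0,0],0]

```text
clock: 13.92
tcp_pos: [0.5012, -0.1312, 0.1193]
tool_rot: [-1.966, -2.45, -0.0]
wrist_force: [-0.4, -0.2, -0.2]
finger_gap: -0.0003
grip_force: 0.0
```

Emit:
play_rows:
  steps:
    - [[0,0,0],[1.5,0,0],0]
    - [[0,0,0],[1.5,0,0],0]
    - [[0,0,0],[0,0,0],0]

```text
clock: 14.3
tcp_pos: [0.501, -0.1301, 0.1194]
tool_rot: [1.966, 2.447, -0.004]
wrist_force: [0.6, -6.2, -2.0]
finger_gap: 0.0004
grip_force: 3.0
```

```bash
python3 -c "
from h import *
st()"
```

```text
14.3 lam [-30.  -32.7 119.4] axes [[0.001, 1.0, -0.004], [1.0, -0.001, -0.0], [-0.0, -0.004, -1.0]] F [-0.7 -6.2 -2. ] gap 0.0004
```

Emit:
play_rows:
  steps:
    - [[0,0,0],[1,0,0],0]
    - [[0,0,0],[1,0,0],0]
    - [[0,0,0],[0,0,0],0]

```text
clock: 14.68
tcp_pos: [0.5006, -0.128, 0.1194]
tool_rot: [1.966, 2.447, -0.004]
wrist_force: [0.7, -4.6, -2.1]
finger_gap: -0.0004
grip_force: 2.4
```

Emit:
play_rows:
  steps:
    - [[0,0,0],[1,0,0],0]
    - [[0,0,0],[0.5,0,0],0]
    - [[0,0,0],[0,0,0],0]
    - [[0,0,0],[0,0,0],0]

```text
clock: 15.18
tcp_pos: [0.4998, -0.1248, 0.1193]
tool_rot: [-1.966, -2.45, -0.0]
wrist_force: [-0.3, -2.4, 0.4]
finger_gap: -0.0001
grip_force: 1.0
```

```bash
python3 -c "
from h import *
st()"
```

```text
15.18 lam [-30.1 -27.3 119.3] axes [[0.0, 1.0, 0.0], [1.0, -0.0, 0.0], [0.0, 0.0, -1.0]] F [-0.8 -2.3  0.4] gap -0.0001
```

Near the crest with about 2 N of push left, so I'll take small steps.

Emit:
play_rows:
  steps:
    - [[0,0,0],[0.5,0,0],0]
    - [[0,0,0],[0.5,0,0],0]
    - [[0,0,0],[0,0,0],0]
    - [[0,0,0],[0,0,0],0]

```text
clock: 15.68
tcp_pos: [0.4994, -0.1235, 0.1191]
tool_rot: [-1.966, -2.449, -0.001]
wrist_force: [0.8, -1.0, 0.2]
finger_gap: 0.0003
grip_force: 0.0
```

```bash
python3 -c "
from h import *
st()"
```

```text
15.68 lam [-30.2 -26.  119.1] axes [[0.0, 1.0, 0.001], [1.0, -0.0, -0.0], [-0.0, 0.001, -1.0]] F [ 0.6 -1.1  0.2] gap 0.0003
```

Emit:
play_rows:
  steps:
    - [[0,0,0],[1,0,0],0]
    - [[0,0,0],[0.5,0,0],0]
    - [[0,0,0],[0,0,0],0]
    - [[0,0,0],[0,0,0],0]

```text
clock: 16.18
tcp_pos: [0.4993, -0.1225, 0.1193]
tool_rot: [-1.966, -2.45, -0.0]
wrist_force: [-0.8, -0.1, -0.2]
finger_gap: -0.0002
grip_force: 0.0
```

Emit:
play_rows:
  steps:
    - [[0,0,0],[-15,0,0],0]
    - [[0,0,0],[-15,0,0],0]
    - [[0,0,0],[0,0,-30],0]
    - [[0,0,0],[0,0,-30],0]
    - [[0,0,0],[0,0,0],0]
    - [[0,0,0],[0,0,0],0]

```text
clock: 16.92
tcp_pos: [0.5056, -0.1524, 0.1787]
tool_rot: [-1.967, -2.449, 0.0]
wrist_force: [-0.7, -0.5, -0.2]
finger_gap: 0.0004
grip_force: 0.0
```

```bash
python3 -c "
from h import *
import cv2
st()
c=read_camera('wrist')['color'];cv2.imwrite('pics/w3.png',cv2.resize(c[100:300,220:460],None,fx=3,fy=3))"
```

```text
16.93 lam [-30.4 -55.5 178.7] axes [[0.001, 1.0, 0.0], [1.0, -0.001, -0.0], [-0.0, 0.0, -1.0]] F [-0.8 -0.4 -0.2] gap 0.0004
```

View pics/w3.png

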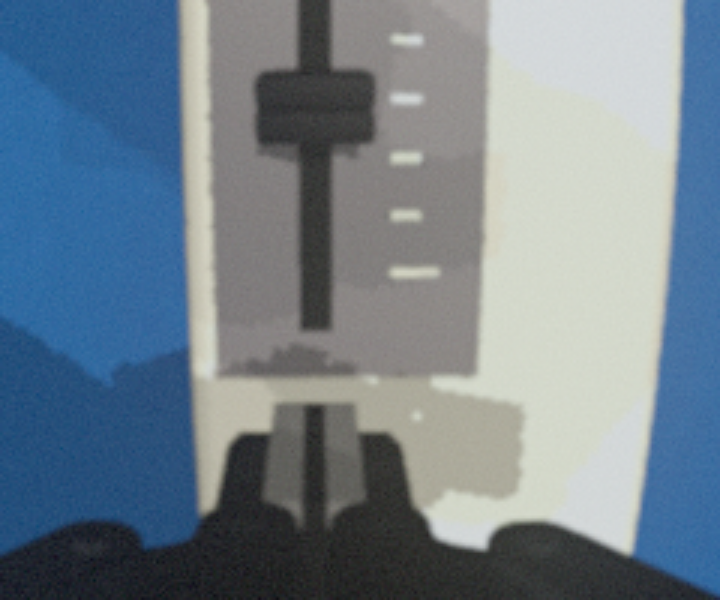

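The crop shows the long home tick at row 272 and clicks 1 to 4 at rows 215, 157, 98 and 40. The tab is at (315,105), level with the third click, and the fingers are clear.

```bash
python3 -c "
from cell import order
print(order.hand_in())"
```

```text
the job is handed in; nothing more can be done
None
```

The lever went back to its home stop, then forward to rest in the third click as seen in the last picture; the arm touched none of the bystanders, and the job is handed in at about 17 s (no verdict shown).

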